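# Refill the receipt printer with a till roll from the tray

## Robot

A 6-joint arm with a two-finger parallel gripper is mounted at the origin on a cart in front of the work surface, level with it; the furniture and walls round the work are solid. World frame = base frame: x ahead of the robot, y to its left, z up, the work surface at z = 0. Lengths are in mm, angles in rad, forces in N, time in s.
With the tool pointing down it reaches from about 350 to 775 mm from the base axis. Payload 7.3 kg.
Tool frame: the origin (TCP) lies at the very end of the fingers, on their centre line; the grasp point (between the pads) lies 19 mm behind it; z points along the fingers, y is the line along which they close (so a half turn about z gives the same grasp; the last joint's range is limited). The gripper opens to 92 mm and grips with 3 to 60 N. Pads are 19 mm wide; open, the fingers measure 130 mm over their backs; the gripper's body (75 mm by 190 mm) begins 47 mm behind the grasp point.
Start: joints at [-0.146, 0.342, 1.524, -0, 1.275, -0.146], TCP at [525.019, 0.019, 226.741] pointing down, gripper open.
Joint ranges: [-2.53, 2.53], [-0.77, 2.02], [0.04, 2.7], [-1, 4.14], [0.28, 2.66], [-3.11, 3.11]. Speed limits (rad/s): [2.57, 2.57, 3.14, 3.14, 3.14, 3.14].

## Interface

Orientations are given as [roll, pitch, yaw] about the fixed x, y, z axes, in that order (R = Rz(yaw) Ry(pitch) Rx(roll)).
In Python, from plant import * gives the robot as it stands.
- The arm moves only by the tool arm_command, never from a script. Its arguments are lists of equal length, an entry for each row: "gripper": the finger opening in mm, from 0 to 91.8; "dp": the shift along the tool's x, y, z in units of 25 mm (1.0 is 25 mm), a list of three; "twist": the turn about the tool's z in units of 5 degrees (1.0 is 5 degrees). A call has exactly 5 rows; each row shifts and turns the commanded pose from where the row before left it, along the tool's axes as they then stand; what a row does not reach is not made up. A row lasts 1/8 s, in which the tool goes at most 62.5 mm and 10.7 degrees, less where a joint would pass 70% of its speed; a pose out of reach is approached as far as the arm can. A call is refused whole if a number of a shift passes 1 or a number of a turn 1, either way. A call with a gripper value outside its range is refused whole. The fingers move at their own pace and stop on an object; the grip force is fixed at half the most. Time passes only in rows, so rows that do not move let the fingers close, or fill a call up. It gives the time, the measured TCP pose, the force, the opening and the grip force at its end, in the units of the state.
- get_obs(): the state, without advancing time (a new reading comes with each control period).
- capture(name): name is "scene" or "side" or "wrist"; returns the picture (384x512x3 uint8, red, green, blue); there is no depth.
- get_calibration(name): a dict with "mtx" (3x3 intrinsics, pixels), "dist_coeffs" ([k1, k2, p1, p2, k3] as OpenCV has them; the pictures are not rectified), "position" and "attitude" of the camera in the world; the wrist camera has in their place "mount" (4x4, takes a point from camera to tool coordinates, whose origin is the TCP and whose axes are the flange's). Camera axes: x right, y down, z forward; pixel columns grow to the right and rows downward; lengths in mm; the calibration is good to about 2 mm. A picture is of the moment at which its call begins: read the wrist's pose just before it. get_calibration takes no time and is no camera call.
- close_job(): hands the job in; it is judged then, once.
The state is a dict: "time": time; "joint_positions": joint angles; "dq": joint speeds; "tau": joint torques, N m; "tool_pos": TCP position; "tcp_rot": TCP orientation; "contact_force": force on the tool from outside, world axes, zero at the start; "moment": the same for the moment, N m; "grip_width": finger opening in mm; "finger_force": force on a finger pad.
Only numpy, scipy, OpenCV 4.12 (cv2) and the standard library are available. Lean on these libraries where they do the work, as an engineer would, in place of code of your own. Each camera call takes 0.05 s, during which the arm holds its last target. There are 200 camera calls.

## Task

The receipt printer has run out of paper and stands with its lid up. Lift the larger of the two white paper rolls out of the blue tray, lower it into the printer's empty paper bay so that it lies on its side with its axis across the printer, and shut the lid fully. Do not drop the roll; leave the smaller roll and the red marker in the tray and do not disturb the things lying round about.

Things in the scene. Friction and masses are not known exactly. Their poses are not given: they have to be found in the camera images.
- till_roll: the larger white till roll, a cylinder 60 mm in diameter and 57 mm long (width of the paper), about 0.14 kg, with a 13 mm core hole in brown card at each flat end. Loose; lies on its side on the tray's floor and can roll. Origin at its centre; its own y axis is the cylinder's axis (the x and z axes turn as it rolls)
- small_roll: the smaller white paper roll, 40 mm in diameter and 57 mm long, otherwise alike, also lying in the tray; the two change places from start to start. Origin at its centre, y along its axis. It stays in the tray
- marker: a red and white marker pen 134 mm long and 17 mm thick, lying crosswise between the two rolls in the tray. Origin at its middle on the underside, x along the pen. It stays in the tray
- tray: blue open plastic tray, fixed; outside 200 mm along its x by 300 mm along its y by 55 mm high, walls and floor 4 mm thick, a rim that stands out 8 mm all round. Origin at the bench under its middle. The larger roll lies near one end (72 to 88 mm from the middle along y), the smaller near the other
- printer: black receipt printer, fixed; in mm: case 145 wide (y), 195 long (x), 82 high, 135 with lid shut. Origin on the bench; x points from its front (x=-88) to its hinged back (x=+105), z up; mid-plane y=-2. Its front faces the robot's right, its hinge is at the left. Paper bay open above, clear from x=-5 to 99 and y=-64 to 61; in front of it (x=-55 to -5) a cover at z=56
- bay_floor (a point): middle of the paper bay, at the bottom of its floor, 14 mm above the bench, at x=46, y=-2 of the printer. The floor is a shallow trough across the printer, rising by 10 degrees to front and back of this line, so the larger roll, its axis along the printer's y, rests over it with its centre 44 mm above the bench
- printer_lid (a joint): the printer's lid, hinged along the printer's y at its back edge: 0 is fully shut, 1.57 stands straight up, 1.75 is leaning back at its stop. It starts between 1.6 and 1.75. The hinge is stiff: the lid stays at any angle where it is left, and 2 to 4 N at its free end moves it
- lid_hinge (a point): a point on the lid's hinge axis, 88 mm above the bench, at x = 99, y = -2 mm of the printer
- lid_lip (a point): tip of the tab in the middle of the lid's free end, 160 mm from the hinge; shut it is at x=-60, z=101 of the printer. The lid is a shell 141 wide, hollow towards the bay. Shut, its flat top is 135 above the bench (47 above the hinge axis) from x=-14 to 60 of the printer, then slopes down to 106 at x=-50. When open, this top is its outer side, away from the bay
- card_reader: grey card terminal 155x72x32 mm, loose, lying behind, between printer and tray. Origin at its middle on the underside. Not to be disturbed
- screwdriver: red screwdriver 198 mm long, 26 mm thick, loose, lying behind the tray. Origin at its middle on the underside, x along it. Not to be disturbed
- tape: roll of brown packing tape 90 mm in diameter and 48 mm high, loose, lying flat on the bench to the right of the tray. Origin at its middle on the underside. Not to be disturbed
Mind the look-alikes: they are no part of the job. What is shaped like the small_roll but green or orange is not meant.

How it is judged (in metres and radians):
On the way, in this order (a step that is already met when the one before it is completed fails the run):
1. the larger roll is lifted clear of the tray (height (world z) of till_roll above 0.11 m), for 0.1 s.
2. the larger roll lies in the paper bay, let go (x of till_roll in the frame of printer between 0.018 and 0.078 m and y of till_roll in the frame of printer between -0.046 and 0.042 m and z of till_roll in the frame of printer between 0.03 and 0.06 m and angle between the y axis of till_roll and the y axis of printer, either way round below 0.4 rad and contact force between the fingers and till_roll below 0.1 N and linear speed of till_roll below 0.05 m/s), for 0.2 s.
At the end, for the whole second after the job is handed in: the larger roll rests in the printer's paper bay (centre 18 to 78 mm along the printer's x, within 44 mm of its mid-plane, 30 to 60 mm above the bench), its axis within 0.4 rad of across the printer; the lid is shut to within 0.05 rad; the smaller roll and the marker are in the tray (x of till_roll in the frame of printer between 0.018 and 0.078 m and y of till_roll in the frame of printer between -0.046 and 0.042 m and z of till_roll in the frame of printer between 0.03 and 0.06 m and angle between the y axis of till_roll and the y axis of printer, either way round below 0.4 rad and value of joint printer_lid below 0.05 rad and linear speed of till_roll below 0.05 m/s and x of small_roll in the frame of tray between -0.1 and 0.1 m and y of small_roll in the frame of tray between -0.15 and 0.15 m and height (world z) of each of small_roll, marker below 0.05 m and x of marker in the frame of tray between -0.1 and 0.1 m and y of marker in the frame of tray between -0.15 and 0.15 m); the robot touches nothing.
It fails at once if the larger roll falls freely by more than about 45 mm (faster than 0.9 m/s with no finger on it) (contact force between the fingers and till_roll below 0.05 N and linear speed of till_roll above 0.9 m/s).
It fails at once if the smaller roll is lifted out of the tray (height (world z) of small_roll above 0.08 m).
It fails at once if the card terminal, the screwdriver or the tape is moved by more than 30 mm (distance of any of card_reader, screwdriver, tape from where it was at the start of the episode above 0.03 m).
It also fails if it takes over 48 s, if anything falls off the work surface, if the arm or the gripper's body presses on something with over 40 N, if the wrist force passes 120 N, or if a joint passes its speed limit or range.

## Working session

There is one attempt and no reset: what is moved stays moved. The work goes in short steps, Python scripts to look and compute and a tool call to move; the robot and the scene stay as the last step left them, time stands still between calls to the robot, and variables do not carry over. Pictures are saved under pics/ and viewed, at most 10 in all, crops included, and the job is handed in when it is done.

Besides the shell and the picture viewer there is one more tool, called after ">>>" as name([rows], argument=value, ...), one row to a line, values as JSON. arm_command: Moves the arm, as the interface text tells. Its arguments: {"type":"object","properties":{"gripper":{"type":"array"},"dp":{"type":"array"},"twist":{"type":"array"}},"required":["gripper","dp","twist"]}

```bash
mkdir -p pics
cat > h.py <<'E'
from plant import *
import numpy as np, cv2
from scipy.spatial.transform import Rotation as Ro
def cam(n,obs=None):
    c=get_calibration(n); K=np.array(c["mtx"],float); d=np.array(c["dist_coeffs"],float)
    if n=="wrist":
        T=np.eye(4);T[:3,:3]=Ro.from_euler("xyz",obs["tcp_rot"]).as_matrix();T[:3,3]=obs["tool_pos"]
        M=T@np.array(c["mount"]); return K,d,M[:3,:3],M[:3,3]
    a=np.array(c["attitude"],float)
    R=a if a.shape==(3,3) else Ro.from_euler("xyz",a).as_matrix()
    return K,d,R,np.array(c["position"],float)
def ray(C,px):
    K,d,R,p=C
    u=cv2.undistortPoints(np.array(px,float).reshape(-1,1,2),K,d).reshape(-1,2)
    return p,(R@np.c_[u,np.ones(len(u))].T).T
def onz(C,px,z):
    p,v=ray(C,px); return p+v*((z-p[2])/v[:,2])[:,None]
def proj(C,P):
    K,d,R,p=C
    return cv2.projectPoints(((np.array(P,float).reshape(-1,3)-p)@R),np.zeros(3),np.zeros(3),K,d)[0].reshape(-1,2)
E
python3 - <<'E'
from h import *
o=get_obs();print(o)
ims=[]
for n in("scene","side","wrist"):
    im=capture(n)[:,:,::-1];cv2.imwrite(f"pics/{n}0.png",im);ims.append(im)
    c=get_calibration(n);print(n,c)
cv2.imwrite("pics/a0.png",cv2.resize(np.hstack(ims[:1]),(800,600)))
cv2.imwrite("pics/b0.png",cv2.resize(np.hstack(ims[1:]),(800,300)))
E
```

```text
{'time': 0.0, 'joint_positions': array([-1.45999616e-01,  3.42704523e-01,  1.52502545e+00,  1.83720743e-06,
        1.27538926e+00, -1.46022624e-01]), 'dq': array([-3.45296239e-04,  1.14007378e-03, -7.31802693e-05,  5.99373396e-04,
        8.14466166e-04, -2.03217490e-03]), 'tau': array([ 7.61924657e-04, -4.31245601e+01, -2.44219762e+01,  7.17750052e-02,
        5.59406646e-02, -1.04314388e-04]), 'tool_pos': array([5.24591461e+02, 8.30991156e-02, 2.26051465e+02]), 'tcp_rot': array([-3.14008258e+00, -2.23861938e-04,  1.57081863e+00]), 'contact_force': array([-0.41623575,  0.44360299, -1.19680256]), 'moment': array([-0.02552383, -0.03126717,  0.00827911]), 'finger_force': 0.0, 'grip_width': 91.66052264715643}
scene {'mtx': array([[378.8594474 ,   0.        , 257.30182311],
       [  0.        , 378.8594474 , 187.37912625],
       [  0.        ,   0.        ,   1.        ]]), 'dist_coeffs': array([-0.00588363,  0.        ,  0.        ,  0.        ,  0.        ]), 'position': array([ -73.84533216, -584.1979633 ,  915.34005679]), 'attitude': array([-2.39099753,  0.01681805, -0.9288088 ])}
[... 282 characters left out ...]
79 , 1168.27204209,  801.73661927]), 'attitude': array([-2.04968276, -0.01412855, -2.79481164])}
wrist {'mtx': array([[318.64221627,   0.        , 260.96586968],
       [  0.        , 318.64221627, 193.22413964],
       [  0.        ,   0.        ,   1.        ]]), 'dist_coeffs': array([0.01409278, 0.        , 0.        , 0.        , 0.        ]), 'mount': array([[ 7.70049685e-04, -9.56289468e-01, -2.92420690e-01,
         7.86555646e+01],
       [ 9.99999424e-01,  5.17607736e-04,  9.40653050e-04,
        -3.47483260e-01],
       [-7.48177394e-04, -2.92421246e-01,  9.56289316e-01,
        -1.57768389e+02],
       [ 0.00000000e+00,  0.00000000e+00,  0.00000000e+00,
         1.00000000e+00]])}
```

View pics/a0.png

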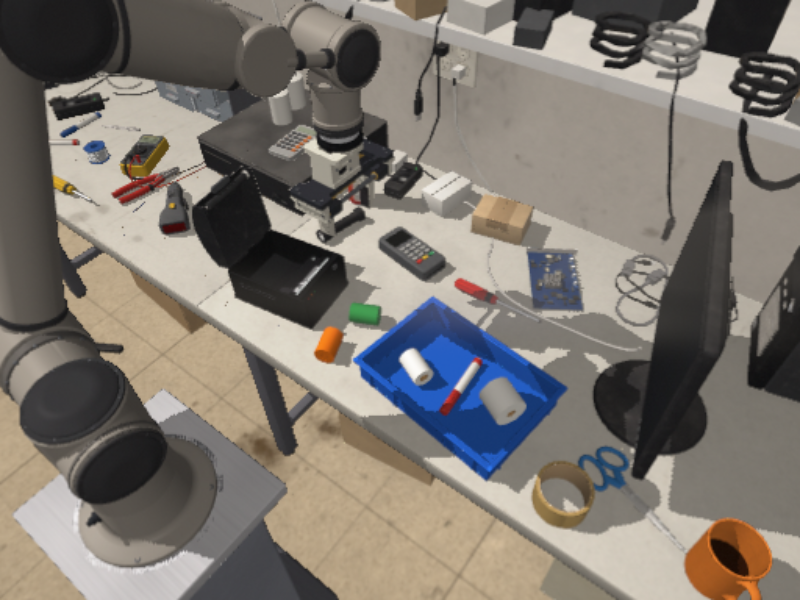

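View pics/b0.png

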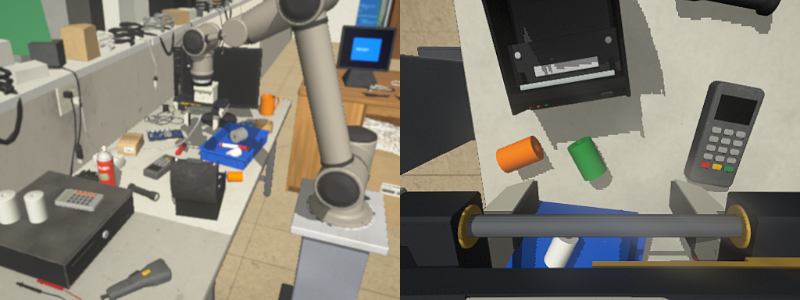

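In the 800x600 scene picture, these could be taken for the roll:
- large white roll at (503,401)
- small white roll at (416,367)
- green roll at (364,313)
- orange roll at (328,345)
- white rolls on the cash drawer at (280,105)

I choose the one at (503,401), by the marker's far end. The printer is at (290,270) with its lid up on the left.

Run:
```python
from h import *
im=cv2.imread("pics/scene0.png");C=cam("scene")
hsv=cv2.cvtColor(im,cv2.COLOR_BGR2HSV)
b=cv2.inRange(hsv,(105,150,60),(130,255,255));b[:180]=0
b=cv2.morphologyEx(b,cv2.MORPH_OPEN,np.ones((3,3)))
cs,_=cv2.findContours(b,0,2);c=max(cs,key=cv2.contourArea)
hull=cv2.convexHull(c)
P=onz(C,hull.reshape(-1,2),55)[:,:2]
r=cv2.minAreaRect(P.astype(np.float32));print("tray rim",r,cv2.boxPoints(r).round())
m=np.zeros(b.shape,np.uint8);cv2.drawContours(m,[hull],-1,255,-1);m=cv2.erode(m,np.ones((7,7)))
w=cv2.inRange(hsv,(0,0,90),(180,70,255))&m
for c in cv2.findContours(w,0,2)[0]:
    a=cv2.contourArea(c)
    if a>60: q=cv2.minAreaRect(c);print(a,q,onz(C,[q[0]],30)[0].round())
A=cv2.resize(im[90:220,110:240],(400,400),interpolation=cv2.INTER_CUBIC)
B=cv2.resize(im[210:310,270:370],(400,400),interpolation=cv2.INTER_CUBIC)
W=cv2.imread("pics/wrist0.png")
print(im.shape)
cv2.imwrite("pics/c0.png",np.hstack([A,B]))
cv2.imwrite("pics/w0.png",cv2.resize(W,(800,600)))
```

```text
tray rim ((454.4571533203125, -288.3065490722656), (318.64398193359375, 228.319091796875), 82.70943450927734) [[ 321. -432.]
 [ 547. -461.]
 [ 588. -145.]
 [ 361. -116.]]
540.5 ((321.2307434082031, 255.84613037109375), (28.844409942626953, 21.63330841064453), 56.3099365234375) [ 476. -372.   30.]
107.5 ((298.3846130371094, 240.92303466796875), (6.1017022132873535, 21.0786075592041), 33.6900634765625) [ 481. -295.   30.]
285.5 ((265.67999267578125, 234.24002075195312), (24.40000343322754, 13.600000381469727), 53.13010025024414) [ 446. -207.   30.]
(384, 512, 3)
```

View pics/c0.png

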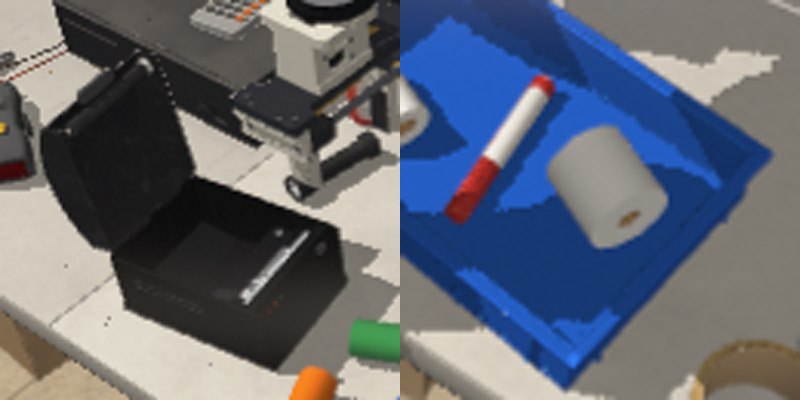

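View pics/w0.png

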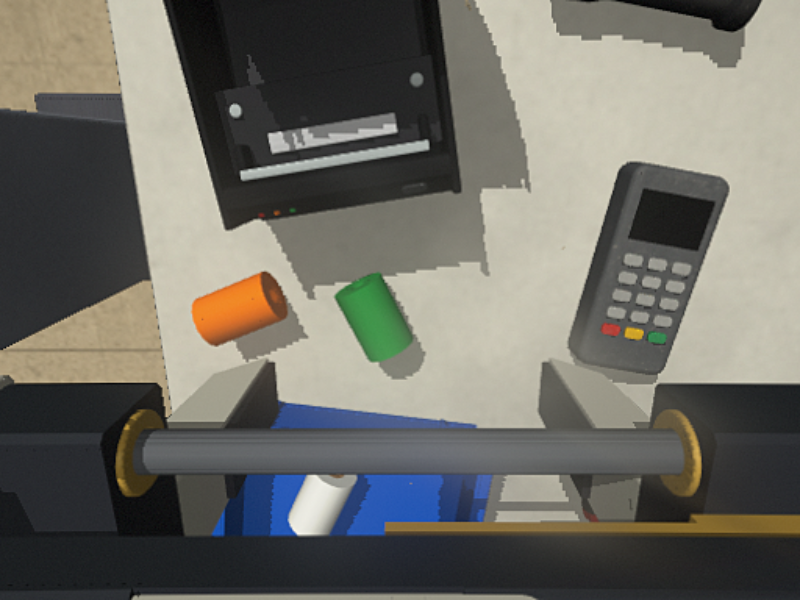

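The crop confirms the larger white roll with its brown core (right half, around (610,190)), next to the marker. In the wrist view the printer's front corners are at (228,229) and (460,190), with the bay opening away toward +y.

Run:
```python
from h import *
o=get_obs();C=cam("wrist",o)
for z in(0,82):
    q=onz(C,np.array([[228,229],[460,190]])*.64,z);print(z,q.round(),np.linalg.norm(q[1]-q[0]))
S=cam("scene")
# printer left/rear corner etc in scene crop A (scale 400/130, offset 110,90)
f=lambda p:np.array(p)*130/400+[110,90]
print("A z82",onz(S,f([[115,250],[345,240]]),82).round(), "z0",onz(S,f([[125,310],[275,370],[345,283]]),0).round())
# roll: core hole centre on the near end face, crop B offset (270,210) scale 4
g=lambda p:np.array(p)/4+[270,210]
print("core",onz(S,g([[629,218]])-[100,0],34).round(), "axis dir px edges", onz(S,g([[548,168],[598,245],[612,128],[666,200]])-[100,0],34).round())
im=cv2.imread("pics/wrist0.png");A=im[0:160,90:310];A=np.clip((A/255.)**.45*255,0,255).astype(np.uint8)
B=cv2.imread("pics/scene0.png")[90:220,110:240];B=np.clip((B/255.)**.45*255,0,255).astype(np.uint8)
cv2.imwrite("pics/d0.png",np.hstack([cv2.resize(A,(440,320)),cv2.resize(B,(320,320))]))
```

```text
0 [[386.  20.   0.]
 [564.  50.  -0.]] 180.310504257052
82 [[416.  33.  82.]
 [555.  56.  82.]] 141.80430673598667
A z82 [[393. 215.  82.]
 [542.  33.  82.]] z0 [[382. 216.   0.]
 [416.  28.   0.]
 [551.  50.   0.]]
core [[ 460. -399.   34.]] axis dir px edges [[ 462. -335.   34.]
 [ 430. -393.   34.]
 [ 516. -354.   34.]
 [ 487. -413.   34.]]
```

View pics/d0.png

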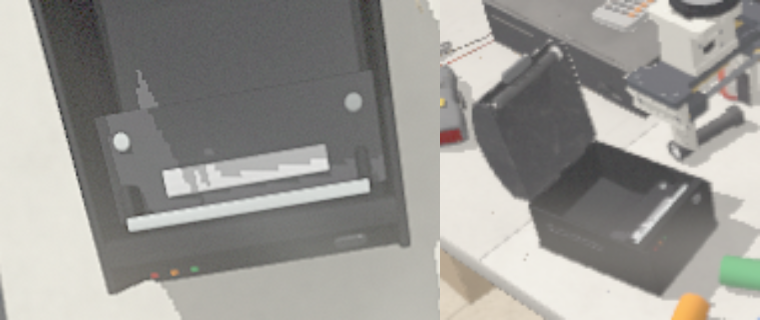

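The printer pose from the two views agrees: yaw is about 1.73 and the bay floor is near (463,177). The roll is near (474,-373) with its axis at about 63°. I'll grip it by its flat ends, and I'm setting out now.

>>> arm_command([
  [-1,-0.14,0],
  [-1,-0.14,0],
  [-1,-0.14,0],
  [-1,-0.14,0],
  [-1,-0.14,0],
], gripper=[75,75,75,75,75], twist=[0,0,0,0,0])

```text
time: 0.78
tool_pos: [507.2, -125.7, 226.5]
tcp_rot: [-3.141, -0.0, 1.571]
contact_force: [0.1, 0.1, 0.0]
grip_width: 74.7
finger_force: 0.0
```

>>> arm_command([
  [-1,-0.14,0],
  [-1,-0.14,0],
  [-1,-0.14,0],
  [-1,-0.14,0],
  [-1,-0.14,0],
], gripper=[75,75,75,75,75], twist=[0,0,0,0,0])

```text
time: 1.4
tool_pos: [489.7, -250.7, 226.4]
tcp_rot: [-3.141, -0.0, 1.571]
contact_force: [0.0, -0.2, 1.2]
grip_width: 74.6
finger_force: 0.0
```

>>> arm_command([
  [-1,-0.14,0],
  [-1,-0.14,0],
  [-1,-0.14,0],
  [-1,-0.14,0],
  [-0.9,-0.14,0],
], gripper=[75,75,75,75,75], twist=[0,0,0,0,0])

```text
time: 2.02
tool_pos: [472.2, -374.0, 226.6]
tcp_rot: [-3.142, -0.0, 1.571]
contact_force: [0.1, 0.5, -0.4]
grip_width: 75.0
finger_force: 0.0
```

>>> arm_command([
  [0,0,0],
  [0,0,0],
  [0,0,0],
  [0,0,0],
  [0,0,0],
], gripper=[75,75,75,75,75], twist=[-1,-1,-1,-1,-1])

```text
time: 2.65
tool_pos: [472.4, -373.1, 226.7]
tcp_rot: [3.142, -0.0, 2.01]
contact_force: [-0.8, -0.5, 0.1]
grip_width: 74.7
finger_force: 0.0
```

>>> arm_command([
  [0,0,0],
  [0,0,0],
  [0,0,0],
  [0,0,0],
  [0,0,0],
], gripper=[75,75,75,75,75], twist=[-1,-1,-1,-1,-1])

```text
time: 3.28
tool_pos: [472.5, -373.1, 226.7]
tcp_rot: [3.141, -0.0, 2.446]
contact_force: [0.8, -0.4, -0.0]
grip_width: 74.9
finger_force: 0.0
```

>>> arm_command([
  [0,0,0],
  [0,0,0],
  [0,0,0],
  [0,0,0],
  [0,0,0],
], gripper=[75,75,75,75,75], twist=[-1,-1,-0.5,0,0])

```text
time: 3.9
tool_pos: [472.5, -372.8, 226.7]
tcp_rot: [3.141, -0.0, 2.661]
contact_force: [-0.4, -0.2, -0.1]
grip_width: 75.0
finger_force: 0.0
```

```bash
cat > look.py <<'E'
from h import *
import sys
o=get_obs();im=capture("wrist")[:,:,::-1].copy();C=cam("wrist",o)
cv2.imwrite("pics/%s.png"%sys.argv[1],cv2.resize(im,(768,576)))
np.save("pics/%s.npy"%sys.argv[1],np.r_[o["tool_pos"],o["tcp_rot"]])
print(o["time"],o["tool_pos"].round(1),o["tcp_rot"].round(3),o["joint_positions"].round(2),o["grip_width"],o["finger_force"],o["contact_force"].round(1))
E
python3 look.py w1
python3 - <<'E'
from h import *
o=get_obs();im=cv2.resize(cv2.imread("pics/w1.png"),(512,384));C=cam("wrist",o)
hsv=cv2.cvtColor(im,cv2.COLOR_BGR2HSV)
w=cv2.inRange(hsv,(0,0,70),(180,60,255))
for c in cv2.findContours(w,0,2)[0]:
    if cv2.contourArea(c)>400:
        q=cv2.minAreaRect(c);print(cv2.contourArea(c),q,onz(C,[q[0]],45)[0].round(),onz(C,cv2.boxPoints(q),55).round()[:,:2].tolist())
E
```

```text
3.9 [ 472.5 -372.8  226.7] [ 3.141 -0.     2.661] [-0.8   0.48  1.3   0.    1.36 -1.89] 74.97944226572214 0.0 [-0.4 -0.2 -0.1]
727.0 ((213.5, 381.5), (3.0, 259.0), 90.0) [ 701. -564.   45.] [[611.0, -705.0], [768.0, -406.0], [772.0, -408.0], [615.0, -708.0]]
461.0 ((130.90541076660156, 220.56756591796875), (38.79816436767578, 15.946702003479004), 9.462322235107422) [ 455. -531.   45.] [[447.0, -549.0], [433.0, -535.0], [459.0, -503.0], [473.0, -516.0]]
2785.0 ((262.5, 171.0), (52.0, 55.0), 90.0) [ 472. -371.   45.] [[433.0, -383.0], [459.0, -333.0], [510.0, -357.0], [482.0, -410.0]]
1905.0 ((106.19999694824219, 165.10000610351562), (56.79612731933594, 44.72135925292969), 26.56505012512207) [ 389. -518.   45.] [[378.0, -551.0], [354.0, -507.0], [400.0, -476.0], [426.0, -520.0]]
813.0 ((332.06134033203125, 146.91036987304688), (61.09387969970703, 14.763543128967285), 60.945396423339844) [ 483. -294.   45.] [[450.0, -304.0], [449.0, -290.0], [514.0, -285.0], [515.0, -300.0]]
2496.5 ((394.6906433105469, 77.05058288574219), (39.36069869995117, 69.86368560791016), 86.42366790771484) [ 448. -210.   45.] [[416.0, -239.0], [443.0, -179.0], [479.0, -188.0], [451.0, -250.0]]
51549.5 ((255.49996948242188, 170.99996948242188), (510.99993896484375, 341.99993896484375), 0.0) [ 469. -378.   45.] [[513.0, -761.0], [221.0, -508.0], [434.0, -99.0], [807.0, -197.0]]
```

View pics/w1.png

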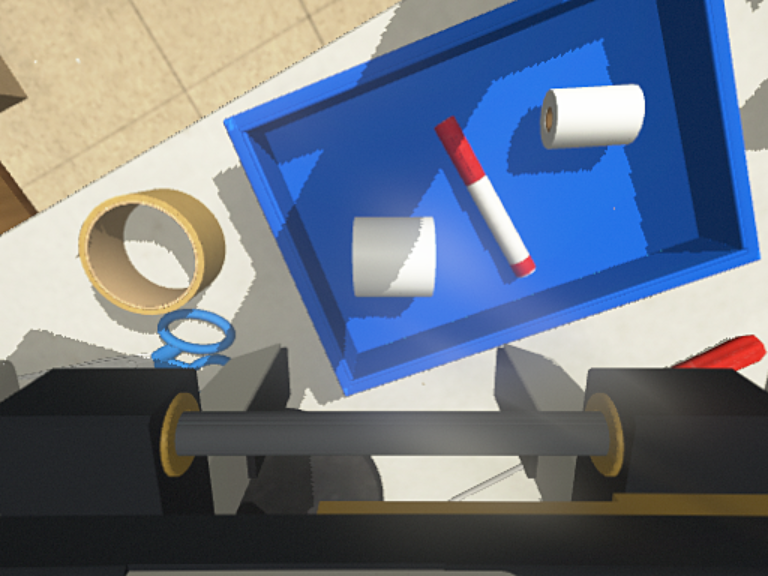

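The roll at (394,257) lies square between the fingers, with its axis along the closing line. The marker is clear of them, at (485,200). I'll descend and grip.

>>> arm_command([
  [0,0.03,1],
  [0,0,1],
  [0,0,1],
  [0,0,1],
  [0,0,1],
], gripper=[75,75,75,75,75], twist=[0,0,0,0,0])

```text
time: 4.58
tool_pos: [472.9, -371.9, 101.0]
tcp_rot: [-3.142, 0.0, 2.661]
contact_force: [0.4, -0.4, 0.2]
grip_width: 74.9
finger_force: 0.0
```

>>> arm_command([
  [0,0,1],
  [0,0,1],
  [0,0,0.8],
  [0,0,0.5],
  [0,0,0],
], gripper=[75,75,75,75,75], twist=[0,0,0,0,0])

```text
time: 5.2
tool_pos: [472.6, -371.6, 18.6]
tcp_rot: [3.141, -0.001, 2.661]
contact_force: [0.4, -0.4, 1.0]
grip_width: 74.8
finger_force: 0.0
```

>>> arm_command([
  [0,0,0],
  [0,0,0],
  [0,0,0],
  [0,0,0],
  [0,0,0],
], gripper=[50,50,50,50,50], twist=[0,0,0,0,0])

```text
time: 5.82
tool_pos: [473.3, -372.2, 20.1]
tcp_rot: [-3.141, 0.001, 2.662]
contact_force: [-0.7, 0.4, 5.9]
grip_width: 57.2
finger_force: 30.0
```

Gripped at 57.2 mm with 30 N. Lifting, then crossing over.

>>> arm_command([
  [0,0,-0.5],
  [0,0,-1],
  [0,0,-1],
  [0,0,-1],
  [0,0,-1],
], gripper=[50,50,50,50,50], twist=[0,0,0,0,0])

```text
time: 6.45
tool_pos: [472.6, -371.5, 132.8]
tcp_rot: [3.141, -0.0, 2.662]
contact_force: [0.8, 0.2, -1.0]
grip_width: 56.7
finger_force: 30.0
```

>>> arm_command([
  [0,0,-1],
  [0,0,-1],
  [0,0,-1],
  [0.26,0.48,-0.5],
  [0.53,0.96,0],
], gripper=[50,50,50,50,50], twist=[0,0,0,0,0])

```text
time: 7.08
tool_pos: [471.9, -330.3, 219.9]
tcp_rot: [-3.141, 0.001, 2.661]
contact_force: [-0.6, 0.7, -1.9]
grip_width: 56.8
finger_force: 30.0
```

>>> arm_command([
  [0.53,0.96,0],
  [0.53,0.96,0],
  [0.53,0.96,0],
  [0.53,0.96,0],
  [0.53,0.96,0],
], gripper=[50,50,50,50,50], twist=[0,0,0,0,0])

```text
time: 7.7
tool_pos: [467.8, -191.7, 218.8]
tcp_rot: [3.141, -0.001, 2.662]
contact_force: [0.4, 0.1, -1.1]
grip_width: 56.9
finger_force: 30.0
```

>>> arm_command([
  [0.53,0.96,0],
  [0.53,0.96,0],
  [0.53,0.96,0],
  [0.53,0.96,0],
  [0.53,0.96,0],
], gripper=[50,50,50,50,50], twist=[0,0,0,0,0])

```text
time: 8.32
tool_pos: [464.2, -54.9, 218.9]
tcp_rot: [-3.142, -0.001, 2.662]
contact_force: [-0.1, 0.5, -1.7]
grip_width: 56.8
finger_force: 30.0
```

```bash
python3 look.py w2
```

```text
8.325 [464.2 -54.9 218.9] [-3.142e+00 -1.000e-03  2.662e+00] [-0.28  0.24  1.69  0.    1.21 -1.37] 56.842814048905 29.998310208320618 [-0.1  0.5 -1.7]
```

View pics/w2.png

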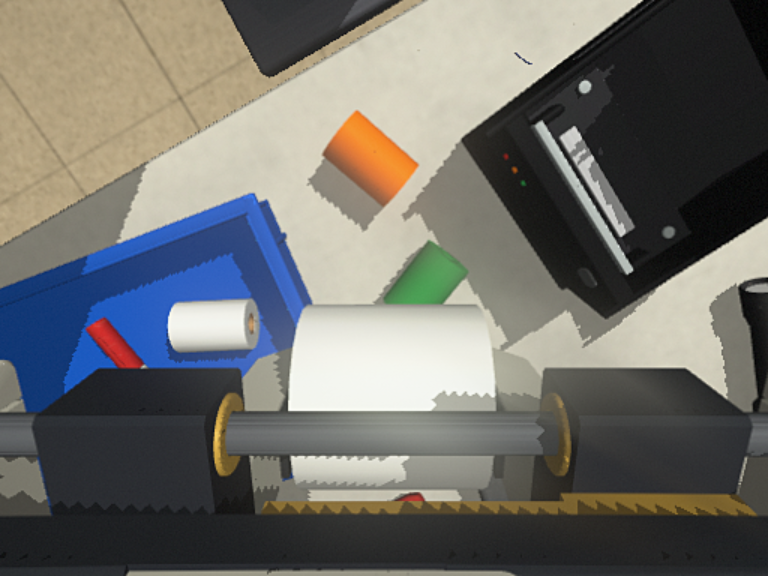

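The roll is held well. The printer's front corners are at (466,138) and (608,317), and its robot-side edge runs to (645,0). Computing the bay position from these.

Run:
```python
from h import *
s=np.load("pics/w2.npy");C=cam("wrist",dict(tool_pos=s[:3],tcp_rot=s[3:]))
for z in(0,75,82):
    q=onz(C,np.array([[466,138],[608,317],[645,0],[768,218]])/1.5,z)[:,:2];d=q[1]-q[0]
    y=-d/np.linalg.norm(d);x=np.array([y[1],-y[0]]);m=(q[0]+q[1])/2
    print(z,q.round().tolist(),np.linalg.norm(d).round(),"edge dir",np.degrees(np.arctan2(*(q[2]-q[0])[::-1])),np.degrees(np.arctan2(*(q[3]-q[1])[::-1])),"x dir",np.degrees(np.arctan2(x[1],x[0])),"bay",m+x*135)
```

```text
0 [[416.0, 33.0], [600.0, 78.0], [391.0, 180.0], [579.0, 216.0]] 190.0 edge dir 99.66702865826484 98.63938667027233 x dir 103.78626546677192 bay [475.82054181 186.29156508]
75 [[411.0, 22.0], [559.0, 59.0], [391.0, 140.0], [542.0, 169.0]] 152.0 edge dir 99.66702865826483 98.6393866702723 x dir 103.78626546677191 bay [453.1099026  171.53884391]
82 [[411.0, 21.0], [555.0, 57.0], [391.0, 137.0], [539.0, 165.0]] 149.0 edge dir 99.66702865826483 98.63938667027229 x dir 103.78626546677191 bay [450.99024294 170.16192327]
```

>>> arm_command([
  [0.47,0.91,0],
  [0.47,0.91,0],
  [0.47,0.91,0],
  [0.47,0.91,0],
  [0.47,0.91,0],
], gripper=[50,50,50,50,50], twist=[0,0,0,0,0])

```text
time: 9.0
tool_pos: [464.6, 72.5, 218.9]
tcp_rot: [-3.141, -0.001, 2.662]
contact_force: [-0.7, 0.1, -1.4]
grip_width: 57.1
finger_force: 30.0
```

>>> arm_command([
  [0.47,0.91,0],
  [0.47,0.91,0],
  [0.47,0.91,0],
  [0.47,0.91,0],
  [0,0,0],
], gripper=[50,50,50,50,50], twist=[0,0,0,0,-1])

```text
time: 9.62
tool_pos: [464.8, 175.4, 218.8]
tcp_rot: [-3.141, -0.001, 2.753]
contact_force: [0.5, -0.2, -1.8]
grip_width: 56.8
finger_force: 30.0
```

>>> arm_command([
  [0,0,0],
  [0,0,0],
  [0,0,0],
  [0,0,0],
  [0,0,0],
], gripper=[50,50,50,50,50], twist=[-1,-1,-1,-1,-1])

```text
time: 10.25
tool_pos: [464.9, 173.8, 218.8]
tcp_rot: [-3.141, -0.001, -3.095]
contact_force: [-0.8, -1.1, -1.3]
grip_width: 56.9
finger_force: 30.0
```

>>> arm_command([
  [0,0,0],
  [0,0,0],
  [0,0,0],
  [0,0,0],
  [0,0,0],
], gripper=[50,50,50,50,50], twist=[-1,-1,-1,-1,-1])

```text
time: 10.88
tool_pos: [464.9, 173.9, 218.8]
tcp_rot: [3.141, -0.001, -2.658]
contact_force: [0.6, 0.1, -1.2]
grip_width: 57.1
finger_force: 30.0
```

>>> arm_command([
  [0,0,0],
  [0,0,0],
  [0,0,0],
  [0,0,0],
  [0,0,0],
], gripper=[50,50,50,50,50], twist=[-1,-1,-1,-1,-1])

```text
time: 11.5
tool_pos: [464.9, 173.9, 218.8]
tcp_rot: [3.141, -0.001, -2.222]
contact_force: [-0.3, -0.9, -1.7]
grip_width: 57.1
finger_force: 30.0
```

>>> arm_command([
  [0,0,0],
  [0,0,0],
  [0,0,0],
  [0,0,0],
  [0,0,0],
], gripper=[50,50,50,50,50], twist=[-1,-1,-1,-1,-1])

```text
time: 12.12
tool_pos: [464.9, 173.9, 218.9]
tcp_rot: [3.14, -0.0, -1.786]
contact_force: [-0.8, -0.0, -1.6]
grip_width: 57.0
finger_force: 30.0
```

>>> arm_command([
  [0,0,0],
  [0,0,0],
  [0,0,0],
  [0,0,0],
  [0,0,0],
], gripper=[50,50,50,50,50], twist=[-1,-1,-0.5,0,0])

```text
time: 12.75
tool_pos: [465.5, 173.8, 219.1]
tcp_rot: [3.141, -0.0, -1.571]
contact_force: [0.1, 0.2, -2.1]
grip_width: 56.7
finger_force: 30.0
```

```bash
python3 look.py w3
python3 - <<'E'
from h import *
a=capture("scene")[:,:,::-1][70:220,110:310];b=capture("side")[:,:,::-1][150:300,160:360]
f=lambda a:np.clip((cv2.resize(a,(400,300))/255.)**.6*255,0,255).astype(np.uint8)
w=cv2.resize(cv2.imread("pics/w3.png"),(400,300))
cv2.imwrite("pics/e3.png",np.vstack([np.hstack([f(a),f(b)]),np.hstack([w,w*0])]))
E
```

```text
12.75 [465.5 173.8 219.1] [ 3.141 -0.    -1.571] [ 0.2   0.3   1.61 -0.    1.23 -2.94] 56.72225899425475 29.99896913766861 [ 0.1  0.2 -2.1]
```

View pics/e3.png

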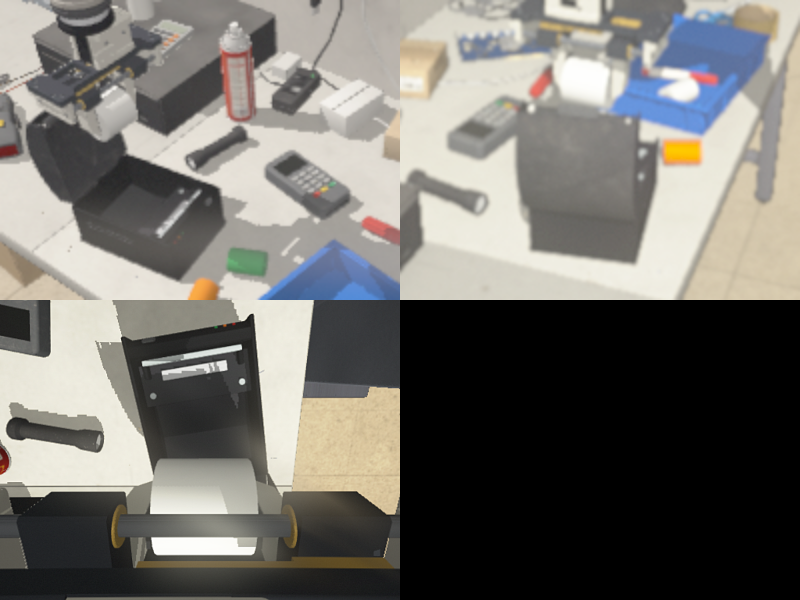

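The roll hangs over the bay: in the wrist view it is at (205,505) between the bay's side walls, and the lid stands clear behind it. Lowering.

>>> arm_command([
  [0,0,1],
  [0,0,1],
  [0,0,1],
  [0,0,1],
  [0,0,1],
], gripper=[50,50,50,50,50], twist=[0,0,0,0,0])

```text
time: 13.52
tool_pos: [466.1, 173.7, 93.5]
tcp_rot: [-3.141, 0.0, -1.571]
contact_force: [0.3, 0.5, -1.5]
grip_width: 57.1
finger_force: 30.0
```

>>> arm_command([
  [0,0,1],
  [0,0,0.8],
  [0,0,0.4],
  [0,0,0.2],
  [0,0,0],
], gripper=[50,50,50,50,50], twist=[0,0,0,0,0])

```text
time: 14.15
tool_pos: [466.3, 173.8, 34.5]
tcp_rot: [-3.141, 0.0, -1.571]
contact_force: [-0.2, 0.1, -1.4]
grip_width: 57.1
finger_force: 30.0
```

>>> arm_command([
  [0,0,0.08],
  [0,0,0.08],
  [0,0,0.04],
  [0,0,0],
  [0,0,0],
], gripper=[50,50,50,50,50], twist=[0,0,0,0,0])

```text
time: 14.78
tool_pos: [466.4, 173.9, 31.1]
tcp_rot: [-3.14, 0.0, -1.571]
contact_force: [-3.9, -0.5, 14.8]
grip_width: 56.9
finger_force: 30.0
```

It has touched down at 15 N. Releasing gently.

>>> arm_command([
  [0,0,0],
  [0,0,0],
  [0,0,0],
  [0,0,0],
  [0,0,0],
], gripper=[62,66,68,68,68], twist=[0,0,0,0,0])

```text
time: 15.4
tool_pos: [466.0, 173.7, 29.1]
tcp_rot: [3.141, -0.0, -1.571]
contact_force: [-0.2, 0.2, -0.2]
grip_width: 67.5
finger_force: 0.0
```

>>> arm_command([
  [0,0,-0.3],
  [0,0,-0.6],
  [0,0,-1],
  [0,0,-1],
  [0,0,-1],
], gripper=[68,68,68,68,68], twist=[0,0,0,0,0])

```text
time: 16.02
tool_pos: [466.2, 173.8, 128.7]
tcp_rot: [-3.14, 0.0, -1.571]
contact_force: [-0.6, -1.0, -0.2]
grip_width: 68.4
finger_force: 0.0
```

>>> arm_command([
  [0,0,-1],
  [0,0,-1],
  [0,0,-1],
  [0,0,-1],
  [0,0,-1],
], gripper=[68,68,68,68,68], twist=[0,0,0,0,0])

```text
time: 16.65
tool_pos: [465.7, 173.7, 253.8]
tcp_rot: [-3.14, 0.0, -1.571]
contact_force: [-0.3, -0.2, 0.4]
grip_width: 68.0
finger_force: 0.0
```

>>> arm_command([
  [0,0,-1],
  [0,0,-0.8],
  [0,0,0],
  [0,0,0],
  [0,0,0],
], gripper=[0,0,0,0,0], twist=[0,0,0,0,0])

```text
time: 17.27
tool_pos: [465.5, 173.6, 295.9]
tcp_rot: [3.14, -0.0, -1.571]
contact_force: [-0.5, 0.6, 0.4]
grip_width: 22.7
finger_force: 0.0
```

```bash
python3 look.py w4
python3 - <<'E'
from h import *
a=capture("scene")[:,:,::-1][70:220,110:310];b=capture("side")[:,:,::-1][150:300,160:360]
f=lambda a:np.clip((cv2.resize(a,(400,300))/255.)**.6*255,0,255).astype(np.uint8)
w=cv2.resize(cv2.imread("pics/w4.png"),(400,300))
cv2.imwrite("pics/e4.png",np.vstack([np.hstack([f(a),f(b)]),np.hstack([w,w*0])]))
E
```

```text
17.275 [465.5 173.6 295.9] [ 3.14  -0.    -1.571] [ 0.2   0.24  1.47 -0.    1.43 -2.94] 22.66768147482781 0.0 [-0.5  0.6  0.4]
```

View pics/e4.png

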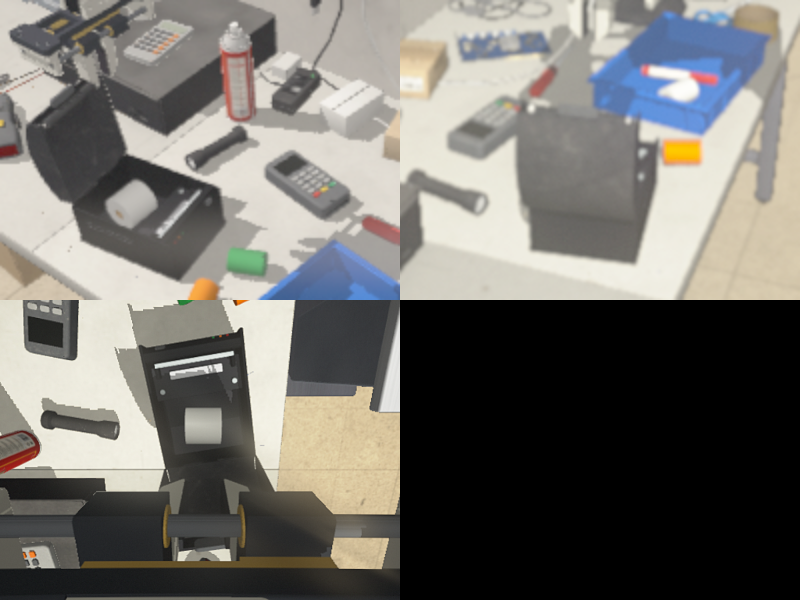

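The roll lies in the bay, at (203,425) in the wrist view and (130,205) in the scene crop, with its axis across the printer. Now I'll go behind the lid with closed fingers.

>>> arm_command([
  [-1,0.17,0],
  [-1,0.17,0],
  [-1,0.17,0],
  [-1,0.17,0],
  [-1,0.17,0],
], gripper=[0,0,0,0,0], twist=[0,0,0,0,0])

```text
time: 18.05
tool_pos: [444.5, 299.5, 296.4]
tcp_rot: [3.141, -0.0, -1.571]
contact_force: [0.3, -0.2, 0.4]
grip_width: 0.3
finger_force: 0.0
```

>>> arm_command([
  [-1,0.17,0],
  [0,0,0],
  [0,0,0],
  [0,0,1],
  [0,0,1],
], gripper=[0,0,0,0,0], twist=[0,-1,-0.8,0,0])

```text
time: 18.68
tool_pos: [440.5, 323.8, 245.9]
tcp_rot: [-3.141, 0.0, -1.414]
contact_force: [0.8, 0.6, -0.2]
grip_width: 0.3
finger_force: 0.0
```

>>> arm_command([
  [0,0,1],
  [0,0,1],
  [0,0,0.4],
  [0,0,0],
  [0,0,0],
], gripper=[0,0,0,0,0], twist=[0,0,0,0,0])

```text
time: 19.3
tool_pos: [441.1, 324.0, 187.7]
tcp_rot: [-3.14, 0.001, -1.414]
contact_force: [0.0, -0.4, -0.5]
grip_width: 0.4
finger_force: 0.0
```

>>> arm_command([
  [0.6,0,0],
  [0.6,0,0],
  [0.6,0,0],
  [0.6,0,0],
  [0.6,0,0],
], gripper=[0,0,0,0,0], twist=[0,0,0,0,0])

```text
time: 19.92
tool_pos: [453.9, 250.4, 189.7]
tcp_rot: [-3.135, 0.004, -1.414]
contact_force: [-1.5, 6.7, 15.7]
grip_width: 0.5
finger_force: 6.4
```

>>> arm_command([
  [0.5,0,-0.15],
  [0.6,0,-0.15],
  [0.6,0,-0.1],
  [0.6,0,0],
  [0.6,0,0],
], gripper=[0,0,0,0,0], twist=[0,0,0,0,0])

```text
time: 20.55
tool_pos: [463.5, 176.9, 196.5]
tcp_rot: [3.141, -0.0, -1.414]
contact_force: [0.3, 3.0, 2.5]
grip_width: 0.2
finger_force: 0.9
```

Run:
```python
from h import *
o=get_obs();print(o["tool_pos"],o["contact_force"])
a=capture("scene")[:,:,::-1][70:220,110:310];b=capture("side")[:,:,::-1][150:300,160:360]
f=lambda a:np.clip((cv2.resize(a,(400,300))/255.)**.6*255,0,255).astype(np.uint8)
cv2.imwrite("pics/e5.png",np.hstack([f(a),f(b)]))
```

```text
[463.52572985 176.85557084 196.5041801 ] [0.28627126 3.02878393 2.47208089]
```

View pics/e5.png

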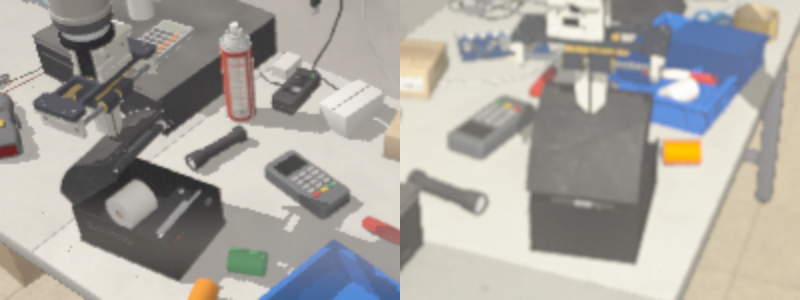

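The lid is about half shut, with the fingertips on its outer side and the roll undisturbed. Continuing forward and down.

>>> arm_command([
  [0.6,0,0],
  [0.6,0,0.1],
  [0.5,0,0.4],
  [0.2,0,0.4],
  [0,0,0.4],
], gripper=[0,0,0,0,0], twist=[0,0,0,0,0])

```text
time: 21.28
tool_pos: [469.3, 144.2, 164.6]
tcp_rot: [-3.138, -0.026, -1.435]
contact_force: [1.2, -4.5, 7.3]
grip_width: 0.6
finger_force: 3.5
```

>>> arm_command([
  [0,0,0.3],
  [0,0,0.3],
  [0,0,0.2],
  [0,0,0.1],
  [0,0,0],
], gripper=[0,0,0,0,0], twist=[0,0,0,0,0])

```text
time: 21.9
tool_pos: [468.0, 145.3, 141.4]
tcp_rot: [-3.141, -0.023, -1.435]
contact_force: [0.9, -0.3, 1.1]
grip_width: 0.4
finger_force: 0.6
```

>>> arm_command([
  [0,0,0.1],
  [0,0,0.1],
  [0,0,0.1],
  [0,0,0.1],
  [0,0,0],
], gripper=[0,0,0,0,0], twist=[1,0.5,0,0,0])

```text
time: 22.52
tool_pos: [468.3, 145.0, 134.7]
tcp_rot: [-3.135, -0.023, -1.565]
contact_force: [-7.1, -4.5, 28.8]
grip_width: 0.2
finger_force: 14.5
```

Run:
```python
from h import *
o=get_obs();print(o["tool_pos"],o["tcp_rot"],o["contact_force"],o["joint_positions"])
```

```text
[468.31689858 144.98149173 134.65180931] [-3.1352493  -0.02300378 -1.56503003] [-7.14179096 -4.49096687 28.7975954 ] [ 0.15929348  0.3788338   1.75038326 -0.02799477  1.00980015 -2.97327421]
```

The force climbed to 29 N at z = 134.7 mm, which matches the shut height of 135 mm, so the lid is on its stop. Retreating.

>>> arm_command([
  [0,0,-0.5],
  [0,0,-1],
  [0,0,-1],
  [0,0,-1],
  [0,0,-0.5],
], gripper=[0,0,0,0,0], twist=[0,0,0,0,0])

```text
time: 23.15
tool_pos: [467.8, 147.8, 232.5]
tcp_rot: [-3.137, -0.022, -1.566]
contact_force: [0.2, -0.5, -0.4]
grip_width: 0.3
finger_force: 0.0
```

>>> arm_command([
  [0,0,0],
  [0,0,0],
  [0,0,0],
  [0,0,0],
  [0,0,0],
], gripper=[0,0,0,0,0], twist=[0,0,0,0,0])

```text
time: 23.78
tool_pos: [467.7, 147.4, 231.4]
tcp_rot: [-3.138, -0.023, -1.566]
contact_force: [0.7, -0.1, -0.5]
grip_width: 0.2
finger_force: 0.0
```

Run:
```python
from h import *
o=get_obs();print(o["tool_pos"],o["contact_force"],o["finger_force"])
print(close_job())
```

```text
[467.66821486 147.35369214 231.41302899] [ 0.71425606 -0.05586261 -0.49285498] 0.0
the job is handed in; nothing more can be done
None
```

I handed the job in at about 24 s with the larger roll set across the printer's bay and the lid pressed shut. I judged the lid shut by its height (134.7 mm) and the 29 N stop force, without a final picture, and the hand-in returned no verdict.

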